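# Refit the book press handle and nip the book

## Task

The red wing handle has come off the green book press: put it back on the spindle, pressing only lightly while you turn it slowly until its slot finds the cross pin and it drops fully home on the shoulder; never force it. Then wind it clockwise until the platen bears snugly on the blue book, without crushing the book, and let go of the handle. Leave the tape roll, the pencil cup and the calculator where they are.

Things in the scene. Friction and masses are not known exactly. Their poses are not given: they have to be found in the camera images.
- handle: Loose wing handle, 56 mm tall, 0.15 to 0.25 kg, standing on its hub on the bench. Grey hub 31 mm across, z 0 to 30; above it a red grip bar 90 (along its x) x 18 (y) x 26 mm, z 30 to 56. Origin: centre of the hub's underside; z up. Blind bore 13.6 mm wide, 26 deep from below; across the underside a 6.6 mm slot, 9 deep, along x: it fits either way round
- shoulder (a point): Point on the upright spindle axis, level with the shoulder (30 mm disc) on which the hub's underside rests when home; z up; sinks with the platen. Above it: round 12 mm spindle, 22 mm tall, top 4 mm coned; through it a 26 mm cross pin, 5 mm thick, its top 7 mm above the shoulder. The pin may point ANY way and this frame does NOT show which: a hub not lined up stops 7 mm short
- press: Green bench press, fixed. Origin: centre of its underside, z up, on the spindle axis. Base 300 (x) x 280 (y), top at z 30; columns at y +-121; crosshead 44 x 280 mm along y, top z 142; shoulder about z 170. Turning the spindle clockwise (from above) lowers platen and spindle together, 1.91 mm per rad. Free of the book it takes 0.12 N m to lower, 0.18 to raise, and stays where it is left
- platen: Aluminium plate 240 (x) x 176 (y) x 12 mm of the press, level above the book, driven by the spindle; origin: centre of its underside. It starts 1.6 to 4.5 mm clear of the book, so the spindle must turn 0.85 to 2.35 rad before it touches
- book: Blue hardback 264 x 194 x 28 mm lying in the press under the platen; origin: centre of its underside, its top 28 mm above. Springy: it gives 1 mm per 100 N, so past first touch each 0.1 rad adds about 19 N at the platen and 0.035 N m at the handle. A snug nip is 20 to 120 N; over 200 N crushes it
- tape: Roll of green tape lying flat, 72 mm across, 19 mm tall; origin: centre of its underside. Leave alone
- pencil_cup: Yellow cup 80 mm across, 98 mm tall, with pencils up to 175 mm; origin: centre of its underside. Leave alone
- calculator: Blue pocket calculator 140 x 80 x 18 mm lying flat; origin: centre of its underside. Leave alone
There are look-alikes about, which are no part of the job. Several things look just like the handle: the one meant starts farthest from the robot's base.

How it is judged (in metres and radians):
On the way, in this order (a step that is already met when the one before it is completed fails the run):
1. the handle is fully home on the spindle's shoulder (z of handle in the frame of shoulder between -0.0025 and 0.0025 m and horizontal distance between handle and shoulder below 0.003 m and angle between handle's own z axis and vertical below 0.1 rad), for 0.2 s.
2. the platen bears on the book (contact force between platen and book above 10 N), for 0.2 s.
At the end, for the whole second after the job is handed in: The handle sits fully home on the shoulder (within 2.5 mm in height, 3 mm sideways, upright), at rest and released, and the platen bears on the book with more than 10 N (all of step 1 and contact force between platen and book above 10 N and linear speed of handle below 0.02 m/s); the robot touches nothing.
It fails at once if the handle is forced: it bears on the press with over 25 N while it is not yet home (contact force between handle and press above 25 N and z of handle in the frame of shoulder above 0.0035 m).
It fails at once if the book is crushed: over 200 N from the platen (contact force between platen and book above 200 N).
It fails at once if the tape roll, the pencil cup or the calculator is moved by over 20 mm (distance of any of tape, pencil_cup, calculator from where it was at the start of the episode above 0.02 m).
It also fails if it takes over 72 s, if anything falls off the work surface, if the arm or the gripper's body presses on something with over 40 N, if the wrist force passes 120 N, or if a joint passes its speed limit or range.

## Robot

A 6-joint arm with a two-finger parallel gripper is mounted at the origin on the work surface. World frame = base frame: x ahead of the robot, y to its left, z up, the work surface at z = 0. Lengths are in mm, angles in degrees, forces in N, time in s.
With the tool pointing down it reaches from about 300 to 850 mm from the base axis. Payload 4.2 kg.
Tool frame: the origin (TCP) lies at the very end of the fingers, on their centre line; the grasp point (between the pads) lies 19 mm behind it; z points along the fingers, y is the line along which they close (so a half turn about z gives the same grasp; the last joint's range is limited). The gripper opens to 91 mm and grips with 3 to 60 N. Pads are 32 mm wide; open, the fingers measure 118 mm over their backs; the gripper's body (76 mm by 178 mm) begins 60 mm behind the grasp point.
Start: joints at [74.141, 18.312, 89.639, -0, 72.044, -1.146], TCP at [146.044, 556.16, 213.976] pointing down, gripper open.
Joint ranges: [-177.97, 177.97], [-48.28, 115.42], [12.27, 149.76], [-77.06, 257.06], [2.81, 150.46], [-146.56, 146.56]. Speed limits (degrees/s): [147.25, 147.25, 180, 180, 180, 180].

## Interface

Orientations are given as [roll, pitch, yaw] about the fixed x, y, z axes, in that order (R = Rz(yaw) Ry(pitch) Rx(roll)).
In Python, from workcell import * gives the robot as it stands.
- The arm moves only by the tool move_arm, never from a script. Its argument "motion" is a list of rows, each a list of 3 entries, a list of its own where there are three numbers: the finger opening in mm, from 0 to 91.2, then the shift along the world's x, y, z in units of 25 mm (1.0 is 25 mm), then the turn, a rotation vector about the world's x, y, z in units of 4 degrees (1.0 is 4 degrees). In form: [[grip, [x, y, z], [ax, ay, az]], ...]. A call has 1 to 20 rows; each row shifts and turns the commanded pose from where the row before left it; what a row does not reach is not made up. A row lasts 1/12 s, in which the tool goes at most 41.7 mm and 7.16 degrees, less where a joint would pass 70% of its speed; a pose out of reach is approached as far as the arm can. A call with a number of a shift or a turn outside -1 to 1 is refused whole. A call with a gripper value outside its range is refused whole. The fingers move at their own pace and stop on an object; "grip_force" is the grip in N (left out, the last holds). Time passes only in rows, so rows that do not move let the fingers close. It gives the time, the measured TCP pose, the force, the opening and the grip force at its end, in the units of the state.
- state(): the state, without advancing time (a new reading comes with each control period).
- grab_frame(name): name is "side" or "top" or "wrist"; returns the picture (400x640x3 uint8, blue, green, red); there is no depth.
- camera_info(name): a dict with "fx", "fy", "cx", "cy" (pixels), "k1" (the pictures are not rectified: a ray, as slopes to the right and down, at radius r is drawn at 1 + k1 r^2 times it, then the intrinsics apply), "rvec" (rotation vector, rad) and "tvec" (3), from world to camera coordinates, as OpenCV has them. Camera axes: x right, y down, z forward; pixel columns grow to the right and rows downward; lengths in mm; the calibration is good to about 2 mm. A picture is of the moment at which its call begins: read the wrist's pose just before it. camera_info takes no time and is no camera call; for the wrist camera it gives the pose at the moment of the call.
- job_done(): hands the job in; it is judged then, once.
The state is a dict: "time_s": time; "qpos": joint angles; "qvel": joint speeds; "effort": joint torques, N m; "ee_pos": TCP position; "ee_rot": TCP orientation; "force": force on the tool from outside, world axes, zero at the start; "torque": the same for the moment, N m; "gripper_width": finger opening in mm; "gripper_force": force on a finger pad.
Only numpy, scipy, OpenCV 4.12 (cv2) and the standard library are available. Lean on these libraries where they do the work, as an engineer would, in place of code of your own. Each camera call takes 0.05 s, during which the arm holds its last target. There are 200 camera calls.

## Working session

There is one attempt and no reset: what is moved stays moved. The work goes in short steps, Python scripts to look and compute and a tool call to move; the robot and the scene stay as the last step left them, time stands still between calls to the robot, and variables do not carry over. Pictures are saved under pics/ and viewed, at most 10 in all, crops included, and the job is handed in when it is done.

Besides the shell and the picture viewer there is one more tool, called after "Request:" as name(argument=value, ...) on one line, values as JSON. move_arm: Moves the arm, as the interface text tells. Shifts and turns lie within -1 to 1; 1 stands for 25 mm of shift or 4 degrees of turn. Its arguments: {"type":"object","properties":{"motion":{"type":"array","items":{"type":"array"}},"grip_force":{"type":"number"}},"required":["motion"]}

```bash
mkdir -p pics; cat > h.py <<'E'
from workcell import *
import numpy as np, cv2
def snap(n,f): 
    ci=camera_info(n); im=grab_frame(n); cv2.imwrite('pics/'+f+'.png',im); np.save('pics/'+f+'.npy',ci,allow_pickle=True); return im,ci
def load(f): return cv2.imread('pics/'+f+'.png'), np.load('pics/'+f+'.npy',allow_pickle=True).item()
def ray(ci,u,v):
    R,_=cv2.Rodrigues(np.array(ci['rvec'],float)); t=np.array(ci['tvec'],float)
    d=np.array([(u-ci['cx'])/ci['fx'],(v-ci['cy'])/ci['fy']]); p=d.copy()
    for _ in range(20): p=d/(1+ci['k1']*(p@p))
    return -R.T@t, R.T@np.array([p[0],p[1],1])
def at(ci,u,v,z):
    o,d=ray(ci,u,v); return (o+d*(z-o[2])/d[2]).round(1)
def proj(ci,P):
    R,_=cv2.Rodrigues(np.array(ci['rvec'],float)); q=R@np.array(P,float)+np.array(ci['tvec'],float)
    s=q[:2]/q[2]; s=s*(1+ci['k1']*(s@s)); return (s*[ci['fx'],ci['fy']]+[ci['cx'],ci['cy']]).round(1)
E
python3 - <<'E'
from h import *
a,ca=snap('top','top0'); b,cb=snap('side','side0')
print(ca,cb); print(state())
E
```

```text
{'fx': 406.5073100201213, 'fy': 406.5073100201213, 'cx': 313.52912313525337, 'cy': 200.03549407711537, 'k1': -0.08557592774804548, 'rvec': array([ 2.12440157, -2.17719557,  0.0832101 ]), 'tvec': array([  35.98405691,  501.25473451, 1021.60863144])} {'fx': 397.14604612589767, 'fy': 397.14604612589767, 'cx': 322.24264617860536, 'cy': 194.06319532487618, 'k1': -0.042427363889992784, 'rvec': array([ 2.04175015, -0.46563504,  0.2616968 ]), 'tvec': array([-464.20920231,  228.82386765,  821.40999435])}
{'time_s': 0.1, 'qpos': array([ 7.41424919e+01,  1.83467983e+01,  8.96988452e+01, -2.87056052e-04,
        7.20457606e+01, -1.14684335e+00]), 'qvel': array([-0.03686635, -0.09582793, -0.13257661, -0.01548028, -0.00110673,
       -0.04814356]), 'effort': array([ 1.14194700e-03, -4.13334060e+01, -2.32509470e+01,  7.29176542e-02,
        4.21536213e-02, -3.65254391e-05]), 'ee_pos': array([145.89861366, 555.70726428, 213.22006747]), 'ee_rot': array([-1.79908609e+02, -1.55655697e-03,  1.65289423e+02]), 'force': array([-0.62949696,  0.20131686,  0.53110672]), 'torque': array([-0.01116615,  0.00345459,  0.0363384 ]), 'gripper_force': 0.0, 'gripper_width': 91.36301708174459}
```

View pics/top0.png

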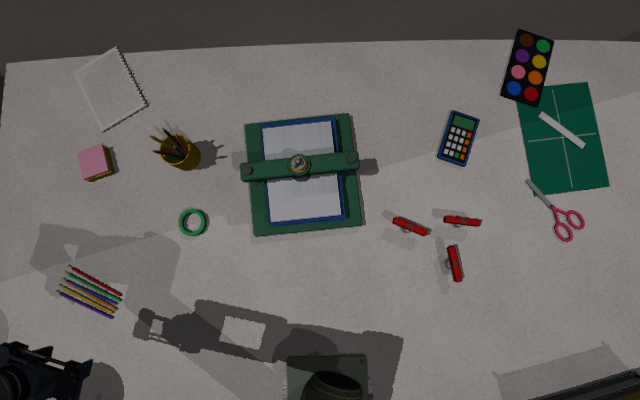

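View pics/side0.png

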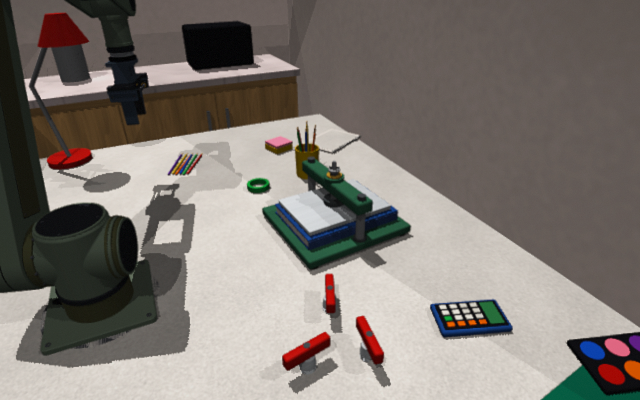

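The top view shows three red handles near (411,226), (462,221) and (455,263). The spindle is near (299,164).

```bash
python3 - <<'E'
from h import *
im,c=load('top0')
for p in [(411,226),(462,221),(455,263)]:
    q=at(c,*p,56); print(q,np.hypot(q[0],q[1]))
print(at(c,299,163,180))
a=cv2.resize(im[200:290,385:490],None,fx=5,fy=5,interpolation=3)
b=cv2.resize(im[140:190,270:330],None,fx=4.5,fy=4.5,interpolation=3)
m=np.zeros((450,800,3),np.uint8); m[:a.shape[0],:a.shape[1]]=a; m[:225,530:800]=b
s,_=load('side0'); d=cv2.resize(s[150:190,310:358],None,fx=5.5,fy=5.5,interpolation=3); m[228:448,530:794]=d
cv2.imwrite('pics/m1.png',m)
E
```

```text
[ 427.6 -218.2   56. ] 480.0552051587401
[ 436.5 -346.8   56. ] 557.4966277924917
[ 333.1 -323.5   56. ] 464.3359344267898
[569.3  49.6 180. ]
```

View pics/m1.png

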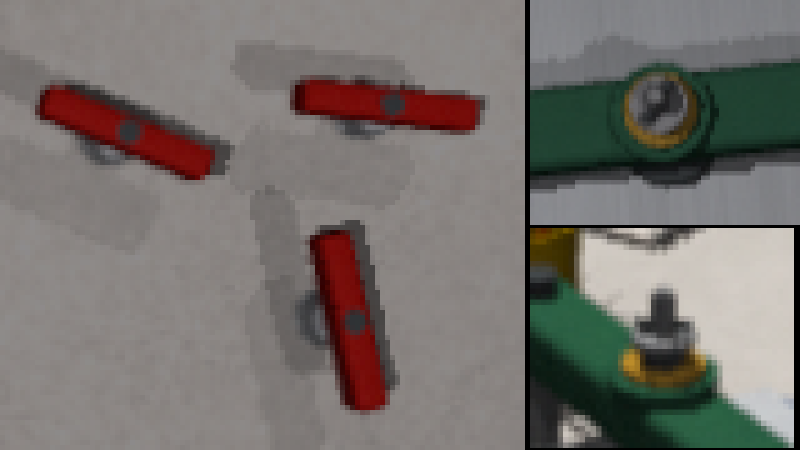

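```bash
python3 - <<'E'
from h import *
im,c=load('top0')
f=lambda x,y:(385+(x+.5)/5-.5,200+(y+.5)/5-.5)
C=at(c,*f(393,104),56); A=at(c,*f(318,97),56);B=at(c,*f(474,110),56)
print(C,A,B,np.degrees(np.arctan2(*(A-B)[1::-1])))
for p in [(178,150),(193,222)]: print(at(c,*p,50))
E
```

```text
[ 437.9 -349.9   56. ] [ 442.5 -312.3   56. ] [ 433.7 -390.8   56. ] 83.60373802781308
[640.6 374.9  50. ]
[451.2 332.4  50. ]
```

Request:
move_arm(motion=[[91,[0.3,-0.9,0],[0,0,-0.45]],[91,[0.3,-0.9,0],[0,0,-0.45]],[91,[0.3,-0.9,0],[0,0,-0.45]],[91,[0.3,-0.9,0],[0,0,-0.45]],[91,[0.3,-0.9,0],[0,0,-0.45]],[91,[0.3,-0.9,0],[0,0,-0.45]],[91,[0.3,-0.9,0],[0,0,-0.45]],[91,[0.3,-0.9,0],[0,0,-0.45]],[91,[0.3,-0.9,0],[0,0,-0.45]],[91,[0.3,-0.9,0],[0,0,-0.45]],[91,[0.3,-0.9,0],[0,0,-0.45]],[91,[0.3,-0.9,0],[0,0,-0.45]],[91,[0.3,-0.9,0],[0,0,-0.45]],[91,[0.3,-0.9,0],[0,0,-0.45]],[91,[0.3,-0.9,0],[0,0,-0.45]],[91,[0.3,-0.9,0],[0,0,-0.45]],[91,[0.3,-0.9,0],[0,0,-0.45]],[91,[0.3,-0.9,0],[0,0,-0.45]],[91,[0.3,-0.9,0],[0,0,-0.45]],[91,[0.3,-0.9,0],[0,0,-0.45]]])

```text
time_s: 1.77
ee_pos: [295.9, 105.0, 213.8]
ee_rot: [-180.0, -0.0, 129.2]
force: [-0.0, -0.3, -0.3]
gripper_width: 91.3
gripper_force: 0.0
```

Request:
move_arm(motion=[[91,[0.284,-0.91,0],[0,0,-0.56]],[91,[0.284,-0.91,0],[0,0,-0.56]],[91,[0.284,-0.91,0],[0,0,-0.56]],[91,[0.284,-0.91,0],[0,0,-0.56]],[91,[0.284,-0.91,0],[0,0,-0.56]],[91,[0.284,-0.91,0],[0,0,-0.56]],[91,[0.284,-0.91,0],[0,0,-0.56]],[91,[0.284,-0.91,0],[0,0,-0.56]],[91,[0.284,-0.91,0],[0,0,-0.56]],[91,[0.284,-0.91,0],[0,0,-0.56]],[91,[0.284,-0.91,0],[0,0,-0.56]],[91,[0.284,-0.91,0],[0,0,-0.56]],[91,[0.284,-0.91,0],[0,0,-0.56]],[91,[0.284,-0.91,0],[0,0,-0.56]],[91,[0.284,-0.91,0],[0,0,-0.56]],[91,[0.284,-0.91,0],[0,0,-0.56]],[91,[0.284,-0.91,0],[0,0,-0.56]],[91,[0.284,-0.91,0],[0,0,-0.56]],[91,[0.284,-0.91,0],[0,0,-0.56]],[91,[0.284,-0.91,0],[0,0,-0.56]]])

```text
time_s: 3.43
ee_pos: [438.0, -349.8, 213.4]
ee_rot: [-180.0, -0.0, 84.4]
force: [-0.3, -0.5, -0.1]
gripper_width: 91.2
gripper_force: 0.0
```

Request:
move_arm(motion=[[91,[0,0,0],[0,0,0]],[91,[0,0,0],[0,0,0]]])

```text
time_s: 3.6
ee_pos: [437.8, -349.3, 213.0]
ee_rot: [-179.9, -0.1, 84.4]
force: [-0.1, 0.6, 0.2]
gripper_width: 90.9
gripper_force: 0.0
```

```bash
python3 - <<'E'
from h import *
im,c=snap('wrist','w1'); print(state()['ee_pos'],state()['ee_rot'])
print(proj(c,[438,-350,56]), -cv2.Rodrigues(np.array(c['rvec']))[0].T@c['tvec'])
E
```

```text
[ 437.5752689  -348.44895017  213.24398881] [-1.79916068e+02 -8.33226872e-02  8.44772483e+01]
[320.7 188. ] [ 444.99006638 -275.07582495  384.48537289]
```

View pics/w1.png

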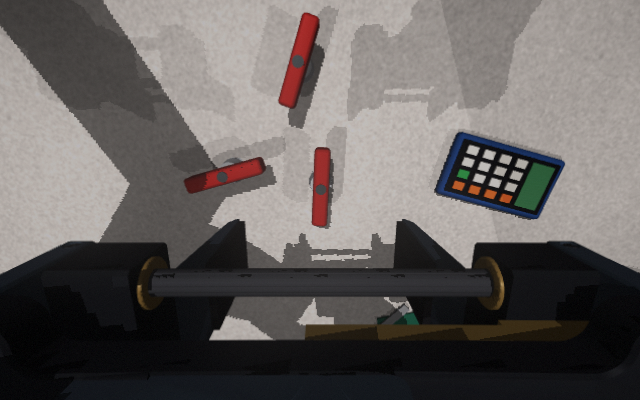

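The wrist view confirms the dot at (320.5,189), with the bar running from (322,150) to (320,226). That agrees with the estimate to about 1 px.

```bash
python3 - <<'E'
from h import *
im,c=load('w1')
hsv=cv2.cvtColor(im,cv2.COLOR_BGR2HSV); m=((hsv[...,0]<10)|(hsv[...,0]>170))&(hsv[...,1]>140)&(hsv[...,2]>60); m=m.astype(np.uint8)
m[:,:280]=0;m[:,360:]=0;m[:140]=0;m[235:]=0
for v in range(150,228,15): x=np.where(m[v])[0]; print(v,x.min(),x.max(),im[v,x.min():x.max()+1,2])
A,B=at(c,322,155,56),at(c,320,222,56); print(A,B,np.degrees(np.arctan2(*(B-A)[1::-1])),at(c,320.5,189,56))
E
```

```text
150 315 328 [ 87 128 130 137 134 135 136 136 134 133 131 131 128 110]
165 315 329 [133 143 153 154 155 154 153 154 152 153 152 150 137 119  94]
180 314 328 [123 139 149 155 154 153 154 153 153 152 152 150 140 122 103]
195 313 327 [105 133 145 154 153 152 152 152 153 151 150 150 144 127 107]
210 313 326 [130 140 151 152 153 153 151 153 153 151 151 147 128 106]
225 316 324 [112 114 116 122 124 126 123 125 109]
[ 442.9 -313.5   56. ] [ 433.4 -390.1   56. ] -97.06977376967112 [ 437.7 -351.1   56. ]
```

Request:
move_arm(motion=[[70,[0,-0.03,-0.9],[0,0,-0.1]],[60,[0,0,-0.9],[0,0,-0.1]],[50,[0,0,-0.9],[0,0,-0.1]],[50,[0,0,-0.9],[0,0,-0.1]],[50,[0,0,-0.9],[0,0,0]],[50,[0,0,-0.9],[0,0,0]],[50,[0,0,-0.9],[0,0,0]],[50,[0,0,-0.5],[0,0,0]],[50,[0,0,-0.36],[0,0,0]],[50,[0,0,0],[0,0,0]]], grip_force=30)

```text
time_s: 4.48
ee_pos: [436.9, -347.8, 33.5]
ee_rot: [-179.8, -0.1, 82.9]
force: [-0.5, 0.1, -0.3]
gripper_width: 50.1
gripper_force: 0.0
```

Request:
move_arm(motion=[[12,[0,0,0],[0,0,0]],[12,[0,0,0],[0,0,0]],[12,[0,0,0],[0,0,0]],[12,[0,0,0],[0,0,0]],[12,[0,0,0],[0,0,0]],[12,[0,0,0],[0,0,0]]])

```text
time_s: 4.98
ee_pos: [438.2, -349.8, 35.6]
ee_rot: [179.9, 0.0, 82.9]
force: [0.0, 0.1, 2.3]
gripper_width: 17.8
gripper_force: 30.0
```

Request:
move_arm(motion=[[12,[0,0,0.3],[0,0,0]],[12,[0,0,0.7],[0,0,0]],[12,[0,0,0.94],[0,0,0]],[12,[0,0,0.94],[0,0,0]],[12,[0,0,0.94],[0,0,0]],[12,[0,0,0.94],[0,0,0]],[12,[0,0,0.94],[0,0,0]],[12,[0,0,0.94],[0,0,0]],[12,[0,0,0.94],[0,0,0]],[12,[0,0,0.94],[0,0,0]],[12,[0,0,0.9],[0,0,0]]], grip_force=40)

```text
time_s: 5.9
ee_pos: [437.6, -349.3, 271.9]
ee_rot: [-180.0, -0.0, 82.9]
force: [-0.6, -0.1, -1.5]
gripper_width: 17.6
gripper_force: 40.0
```

Request:
move_arm(motion=[[12,[0.25,0.43,0],[0,0,0.5]],[12,[0.5,0.86,0],[0,0,0.9]],[12,[0.5,0.86,0],[0,0,0.9]],[12,[0.5,0.86,0],[0,0,0.9]],[12,[0.5,0.86,0],[0,0,0.9]],[12,[0.5,0.86,0],[0,0,0.9]],[12,[0.5,0.86,0],[0,0,0.9]],[12,[0.5,0.86,0],[0,0,0.9]],[12,[0.5,0.86,0],[0,0,0.9]],[12,[0.5,0.86,0],[0,0,0.9]],[12,[0.5,0.86,0],[0,0,0.9]],[12,[0.5,0.86,0],[0,0,0.9]],[12,[0.5,0.86,0],[0,0,0.9]],[12,[0.5,0.86,0],[0,0,0.9]],[12,[0.5,0.86,0],[0,0,0.9]],[12,[0.5,0.86,0],[0,0,0.9]],[12,[0.25,0.43,0],[0,0,0.5]],[12,[0,0,0],[0,0,0]],[12,[0,0,0],[0,0,0]],[12,[0,0,0],[0,0,0]]])

```text
time_s: 7.57
ee_pos: [637.2, -6.3, 270.0]
ee_rot: [-179.9, -0.0, 140.8]
force: [0.3, 0.4, -1.2]
gripper_width: 17.4
gripper_force: 40.0
```

```bash
python3 - <<'E'
from h import *
im,c=snap('wrist','w2'); print(state()['ee_pos'],state()['ee_rot'],state()['force'])
u,v=proj(c,[569,50,185]); print(u,v)
u,v=int(u),int(v); a=im[max(0,v-40):v+40,max(0,u-40):u+40]; print(max(0,u-40),max(0,v-40))
o=np.zeros((400,800,3),np.uint8); o[:]=0; big=cv2.resize(a,None,fx=5,fy=5,interpolation=3)
o[:big.shape[0],:big.shape[1]]=big[:400,:400]; o[:250,400:]=cv2.resize(im,(400,250)); cv2.imwrite('pics/m2.png',o)
E
```

```text
[637.31376225  -6.56351709 270.26132367] [-1.79944705e+02 -2.26391930e-02  1.40812171e+02] [-0.53191887  0.76046782 -2.20351119]
322.1 101.1
282 61
```

View pics/m2.png

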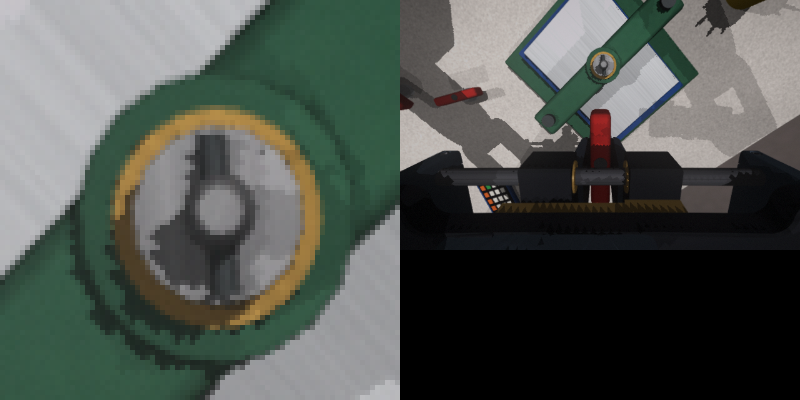

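The crop shows the disc centre at about (217,216) and the spindle tip at (218,208). The pin ends are at (211,135) and (222,298), nearly in line with the handle bar.

```bash
python3 - <<'E'
from h import *
im,c=load('w2')
f=lambda x,y:(282+(x+.5)/5-.5,61+(y+.5)/5-.5)
print('disc',at(c,*f(217,216),170),'tip',at(c,*f(218,208),192))
A=at(c,*f(211,135),175);B=at(c,*f(222,298),175);print(A,B,(A+B)/2,np.degrees(np.arctan2(*(A-B)[1::-1])))
# from top view
t,ct=load('top0'); g=lambda x,y:(270+(x-530+.5)/4.5-.5,140+(y+.5)/4.5-.5)
print('top',at(ct,*g(661,103),170)); 
from numpy import r_
M=(A+B)/2; 
# held handle: bar top centre dot?
s=637.31,-6.56
ww=im[150:350,270:370]; cv2.imwrite('pics/m3.png',cv2.resize(ww,None,fx=3,fy=3,interpolation=3))
y=np.radians(140.8); print('handle dot pred', proj(c,[637.3,-6.6,270+22]))
E
```

```text
disc [571.8  51.1 170. ] tip [571.5  51.1 192. ]
[561.3  58.2 175. ] [582.8  43.2 175. ] [572.05  50.7  175.  ] 145.0975043840753
top [572.5  50.9 170. ]
handle dot pred [321.2 261.5]
```

View pics/m3.png

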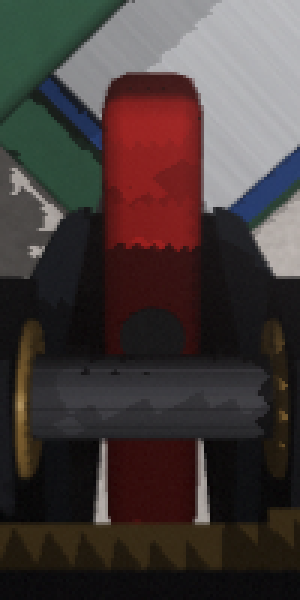

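```bash
python3 - <<'E'
from h import *
im,c=load('w2'); y=np.radians(140.8); d=np.array([np.cos(y),np.sin(y)])
for z in (290,292): 
  print(at(c,320.7,182,z)[:2]-45*d, at(c,320.7,262,z)[:2], state()['ee_pos'])
E
```

```text
[637.87250199  -7.54131862] [638.1  -7.6] [637.31376225  -6.56351709 270.26132367]
[637.57250199  -7.34131862] [637.3  -7. ] [637.31376225  -6.56351709 270.26132367]
```

Request:
move_arm(motion=[[12,[-0.33,0.29,0],[0,0,0.2]],[12,[-0.66,0.58,0],[0,0,0.2]],[12,[-0.66,0.58,0],[0,0,0.2]],[12,[-0.66,0.58,0],[0,0,0.2]],[12,[-0.33,0.29,-0.2],[0,0,0.2]],[12,[0,0,-0.6],[0,0,0.08]],[12,[0,0,-0.5],[0,0,0]],[12,[0,0,-0.2],[0,0,0]],[12,[0,0,0],[0,0,0]],[12,[0,0,0],[0,0,0]],[12,[0,0,0],[0,0,0]]])

```text
time_s: 8.53
ee_pos: [572.4, 52.2, 233.9]
ee_rot: [179.9, 0.1, 145.2]
force: [0.2, 0.5, -2.0]
gripper_width: 17.6
gripper_force: 40.0
```

```bash
python3 - <<'E'
from h import *
im,c=snap('side','s2'); t,ct=snap('top','t2'); s=state(); print(s['ee_pos'],s['ee_rot'],s['force'])
o=np.zeros((420,800,3),np.uint8); o[:,:400]=cv2.resize(im[125:195,300:367],(400,420),interpolation=3); o[:,400:]=cv2.resize(t[130:200,265:332],(400,420),interpolation=3); cv2.imwrite('pics/m4.png',o)
E
```

```text
[572.49458656  52.2662458  233.82046401] [1.79936064e+02 6.81157200e-02 1.45187025e+02] [-0.27079094 -0.27192289 -1.24914012]
```

View pics/m4.png

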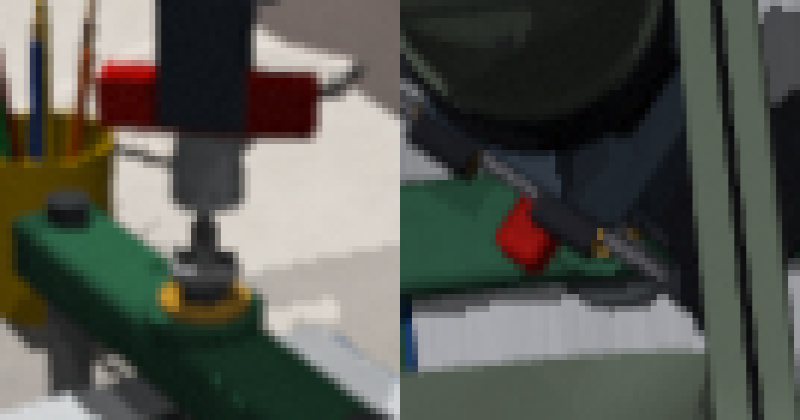

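```bash
python3 - <<'E'
from h import *
im,c=load('s2')
R=cv2.Rodrigues(np.array(c['rvec']))[0]; print(R[0])
for P in ([571.8,51.1,192],[571.8,51.1,170],[572.5,52.2,200]): u,v=proj(c,P); print((u-300)*400/67,(v-125)*6)
E
```

```text
[ 0.90303135 -0.42950616 -0.00767057]
202.3880597014924 208.19999999999993
201.79104477611946 256.19999999999993
202.98507462686567 189.0
```

The side view shows the hub centred at about x=210 and the spindle at 205 in the crop. The handle is about 1.5–2 mm towards +x, so I'll correct by -1.7 mm and go down gently.

Request:
move_arm(motion=[[12,[-0.07,0.01,-0.1],[0,0,0]],[12,[0,0,-0.1],[0,0,0]],[12,[0,0,-0.06],[0,0,0]],[12,[0,0,-0.06],[0,0,0]],[12,[0,0,-0.04],[0,0,0]],[12,[0,0,0],[0,0,0]]])

```text
time_s: 9.13
ee_pos: [570.2, 52.7, 223.6]
ee_rot: [-180.0, -0.0, 145.2]
force: [0.3, 0.5, -1.7]
gripper_width: 17.7
gripper_force: 40.0
```

Request:
move_arm(motion=[[12,[0,0,-0.05],[0,0,0]],[12,[0,0,-0.05],[0,0,0]],[12,[0,0,0],[0,0,0]],[12,[0,0,0],[0,0,0]]])

```text
time_s: 9.47
ee_pos: [570.6, 52.7, 221.5]
ee_rot: [180.0, 0.0, 145.2]
force: [1.6, -0.2, -2.1]
gripper_width: 17.9
gripper_force: 40.0
```

Request:
move_arm(motion=[[12,[0,0,-0.04],[0,0,0]],[12,[0,0,-0.04],[0,0,0]],[12,[0,0,-0.04],[0,0,0]],[12,[0,0,-0.04],[0,0,0]],[12,[0,0,0],[0,0,0]],[12,[0,0,0],[0,0,0]]])

```text
time_s: 9.97
ee_pos: [570.6, 52.7, 217.5]
ee_rot: [180.0, 0.0, 145.2]
force: [2.4, -0.8, -1.9]
gripper_width: 17.5
gripper_force: 40.0
```

Request:
move_arm(motion=[[12,[0,0,-0.04],[0,0,0]],[12,[0,0,-0.04],[0,0,0]],[12,[0,0,0],[0,0,0]],[12,[0,0,0],[0,0,0]]])

```text
time_s: 10.3
ee_pos: [570.6, 52.7, 215.5]
ee_rot: [180.0, 0.0, 145.2]
force: [2.8, 0.9, -2.3]
gripper_width: 17.9
gripper_force: 40.0
```

Request:
move_arm(motion=[[12,[0.024,0,-0.04],[0,0,0]],[12,[0,0,-0.04],[0,0,0]],[12,[0,0,-0.02],[0,0,0]],[12,[0,0,0],[0,0,0]],[12,[0,0,0],[0,0,0]]])

```text
time_s: 10.72
ee_pos: [570.7, 52.6, 212.7]
ee_rot: [-180.0, -0.0, 145.2]
force: [2.0, -0.5, -2.4]
gripper_width: 17.9
gripper_force: 40.0
```

Request:
move_arm(motion=[[12,[0,0,-0.03],[0,0,0]],[12,[0,0,-0.03],[0,0,0]],[12,[0,0,0],[0,0,0]],[12,[0,0,0],[0,0,0]]])

```text
time_s: 11.05
ee_pos: [570.8, 52.7, 211.3]
ee_rot: [-180.0, -0.0, 145.2]
force: [1.2, -0.3, -1.3]
gripper_width: 17.6
gripper_force: 40.0
```

Request:
move_arm(motion=[[12,[0.01,0,-0.03],[0,0,0]],[12,[0,0,-0.03],[0,0,0]],[12,[0,0,0],[0,0,0]],[12,[0,0,0],[0,0,0]]])

```text
time_s: 11.38
ee_pos: [570.8, 52.6, 209.7]
ee_rot: [-180.0, -0.0, 145.2]
force: [1.5, 0.2, -2.4]
gripper_width: 17.8
gripper_force: 40.0
```

Request:
move_arm(motion=[[12,[0,0,-0.03],[0,0,0]],[12,[0,0,-0.02],[0,0,0]],[12,[0,0,0],[0,0,0]],[12,[0,0,0],[0,0,0]]])

```text
time_s: 11.72
ee_pos: [570.9, 52.7, 208.6]
ee_rot: [-180.0, -0.0, 145.2]
force: [-0.2, -0.1, -2.4]
gripper_width: 17.8
gripper_force: 40.0
```

Request:
move_arm(motion=[[12,[0,0,-0.03],[0,0,0]],[12,[0,0,-0.03],[0,0,0]],[12,[0,0,0],[0,0,0]],[12,[0,0,0],[0,0,0]]])

```text
time_s: 12.05
ee_pos: [571.0, 52.6, 207.1]
ee_rot: [-180.0, -0.0, 145.2]
force: [-0.3, 0.1, -2.0]
gripper_width: 17.5
gripper_force: 40.0
```

Request:
move_arm(motion=[[12,[0,0,-0.03],[0,0,0]],[12,[0,0,-0.02],[0,0,0]],[12,[0,0,0],[0,0,0]],[12,[0,0,0],[0,0,0]]])

```text
time_s: 12.38
ee_pos: [571.1, 52.6, 205.9]
ee_rot: [-180.0, -0.0, 145.2]
force: [0.8, 0.8, -2.7]
gripper_width: 17.9
gripper_force: 40.0
```

Request:
move_arm(motion=[[12,[0,0,-0.03],[0,0,0]],[12,[0,0,-0.02],[0,0,0]],[12,[0,0,0],[0,0,0]],[12,[0,0,0],[0,0,0]]])

```text
time_s: 12.72
ee_pos: [571.1, 52.7, 204.7]
ee_rot: [180.0, -0.0, 145.2]
force: [1.1, -0.5, -2.3]
gripper_width: 18.1
gripper_force: 40.0
```

Request:
move_arm(motion=[[12,[0,0,-0.03],[0,0,0]],[12,[0,0,0],[0,0,0]],[12,[0,0,0],[0,0,0]]])

```text
time_s: 12.97
ee_pos: [571.3, 52.7, 204.3]
ee_rot: [180.0, 0.0, 145.2]
force: [-0.6, 0.1, 0.2]
gripper_width: 17.9
gripper_force: 40.0
```

Request:
move_arm(motion=[[12,[0,0,-0.02],[0,0,0]],[12,[0,0,0],[0,0,0]],[12,[0,0,0],[0,0,0]],[12,[0,0,0],[0,0,0]]])

```text
time_s: 13.3
ee_pos: [571.2, 52.6, 204.3]
ee_rot: [180.0, 0.0, 145.2]
force: [-2.9, -0.1, 5.8]
gripper_width: 17.8
gripper_force: 40.0
```

```bash
python3 - <<'E'
from h import *
im,c=snap('side','s3'); s=state(); print(s['ee_pos'],s['ee_rot'],s['force'],s['torque'],s['qpos'])
cv2.imwrite('pics/m5.png',cv2.resize(im[125:195,300:367],(402,420),interpolation=3))
E
```

```text
[571.25936768  52.65840229 204.32296171] [1.79958678e+02 4.46767292e-02 1.45205711e+02] [-1.74057845 -0.35272671  5.92779087] [-0.10382593  0.40572967 -0.03214284] [ 4.11559122e+00  1.85144453e+01  9.07673396e+01  4.33741489e-03
  7.06574965e+01 -5.10915708e+01]
```

View pics/m5.png

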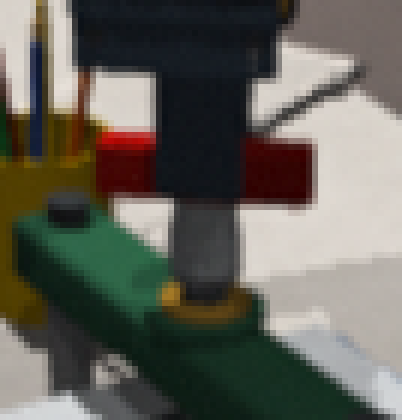

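The hub now rests on the shoulder disc, so it's home. Next I wind clockwise and follow the sink.

Request:
move_arm(motion=[[12,[0,0,0],[0,0,-0.5]],[12,[0,0,-0.005],[0,0,-0.8]],[12,[0,0,-0.004],[0,0,-0.8]],[12,[0,0,-0.004],[0,0,-0.8]],[12,[0,0,-0.004],[0,0,-0.8]],[12,[0,0,-0.004],[0,0,-0.8]],[12,[0,0,-0.004],[0,0,-0.8]],[12,[0,0,-0.004],[0,0,-0.8]],[12,[0,0,-0.004],[0,0,-0.8]],[12,[0,0,-0.004],[0,0,-0.8]],[12,[0,0,-0.004],[0,0,-0.8]]])

```text
time_s: 14.27
ee_pos: [571.8, 53.0, 203.3]
ee_rot: [179.9, 0.0, 111.1]
force: [-0.6, 0.5, 5.2]
gripper_width: 17.8
gripper_force: 40.0
```

```bash
cat > st.py <<'E'
from workcell import *
s=state()
for k in('time_s','ee_pos','ee_rot','force','torque'): print(k,s[k])
E
python3 st.py
```

```text
time_s 14.2667
ee_pos [571.79202247  52.98021702 203.29798896]
ee_rot [1.79863187e+02 1.40422605e-02 1.11067713e+02]
force [-0.57503062  0.48569102  5.20331991]
torque [0.1062398  0.11338759 0.12498877]
```

Request:
move_arm(motion=[[12,[0,0,-0.004],[0,0,-0.8]],[12,[0,0,-0.004],[0,0,-0.8]],[12,[0,0,-0.004],[0,0,-0.8]],[12,[0,0,-0.004],[0,0,-0.8]],[12,[0,0,-0.004],[0,0,-0.8]],[12,[0,0,-0.004],[0,0,-0.8]],[12,[0,0,0],[0,0,0]]])

```text
time_s: 14.85
ee_pos: [572.1, 53.0, 202.6]
ee_rot: [179.8, -0.0, 92.0]
force: [-0.4, 1.8, 6.1]
gripper_width: 18.0
gripper_force: 40.0
```

```bash
python3 st.py
```

```text
time_s 14.85
ee_pos [572.09492476  52.96357053 202.63158482]
ee_rot [ 1.79832851e+02 -2.91588948e-02  9.19633169e+01]
force [-0.35088716  1.75843813  6.11706567]
torque [ 0.04071057 -0.03157489  0.04510781]
```

Request:
move_arm(motion=[[12,[0,0,-0.004],[0,0,-0.8]],[12,[0,0,-0.004],[0,0,-0.8]],[12,[0,0,-0.004],[0,0,-0.8]],[12,[0,0,-0.004],[0,0,-0.8]]])

```text
time_s: 15.18
ee_pos: [572.3, 52.9, 202.2]
ee_rot: [179.8, -0.1, 79.2]
force: [1.7, 0.8, 4.0]
gripper_width: 17.9
gripper_force: 40.0
```

```bash
python3 st.py
```

```text
time_s 15.1833
ee_pos [572.30141905  52.9343303  202.22637508]
ee_rot [ 1.79815949e+02 -6.16292567e-02  7.91594556e+01]
force [1.71643277 0.77518796 4.03701085]
torque [-0.0489169  -0.11510479  0.09781216]
```

Request:
move_arm(motion=[[12,[0,0,-0.004],[0,0,-0.8]],[12,[0,0,-0.004],[0,0,-0.8]],[12,[0,0,-0.004],[0,0,-0.8]],[12,[0,0,-0.004],[0,0,-0.8]]])

```text
time_s: 15.52
ee_pos: [572.5, 52.8, 201.9]
ee_rot: [179.8, -0.1, 66.4]
force: [1.2, 0.3, 3.8]
gripper_width: 17.7
gripper_force: 40.0
```

```bash
python3 st.py
```

```text
time_s 15.5167
ee_pos [572.4764684   52.84176554 201.85641424]
ee_rot [ 1.79808893e+02 -9.97328551e-02  6.63711421e+01]
force [1.23703984 0.32132498 3.84138656]
torque [-0.04576858 -0.15440505  0.25029602]
```

Request:
move_arm(motion=[[12,[0,0,-0.004],[0,0,-0.5]],[12,[0,0,-0.002],[0,0,-0.4]]])

```text
time_s: 15.68
ee_pos: [572.5, 52.8, 201.7]
ee_rot: [179.8, -0.1, 62.8]
force: [0.7, 0.0, 4.9]
gripper_width: 17.7
gripper_force: 40.0
```

```bash
python3 st.py
```

```text
time_s 15.6833
ee_pos [572.53429593  52.79114167 201.74689201]
ee_rot [ 1.79806326e+02 -1.08891546e-01  6.28363469e+01]
force [0.70889411 0.0149784  4.85469401]
torque [-0.03527126 -0.19198943  0.16240895]
```

Request:
move_arm(motion=[[12,[0,0,-0.002],[0,0,-0.5]],[12,[0,0,-0.002],[0,0,-0.4]]])

```text
time_s: 15.85
ee_pos: [572.6, 52.8, 201.6]
ee_rot: [179.8, -0.1, 59.2]
force: [1.4, 0.1, 4.2]
gripper_width: 17.7
gripper_force: 40.0
```

```bash
python3 st.py
```

```text
time_s 15.85
ee_pos [572.55533969  52.77013466 201.62324979]
ee_rot [ 1.79809348e+02 -1.18256305e-01  5.92456810e+01]
force [1.3528441  0.10558409 4.18373434]
torque [-0.08493636 -0.18698213  0.26074165]
```

Request:
move_arm(motion=[[12,[0,0,-0.001],[0,0,-0.3]]])

```text
time_s: 15.93
ee_pos: [572.6, 52.8, 201.6]
ee_rot: [179.8, -0.1, 58.0]
force: [1.6, 0.6, 5.8]
gripper_width: 17.4
gripper_force: 40.0
```

```bash
python3 st.py|tail -1
```

```text
torque [-0.06521873 -0.41120478  0.23571599]
```

Request:
move_arm(motion=[[12,[0,0,-0.002],[0,0,-0.3]]])

```text
time_s: 16.02
ee_pos: [572.6, 52.7, 201.5]
ee_rot: [179.8, -0.1, 56.8]
force: [2.3, -0.6, 5.1]
gripper_width: 18.0
gripper_force: 40.0
```

```bash
python3 st.py|tail -1
```

```text
torque [-0.06170046 -0.39742228  0.21558369]
```

Request:
move_arm(motion=[[12,[0,0,-0.001],[0,0,-0.3]]])

```text
time_s: 16.1
ee_pos: [572.6, 52.7, 201.5]
ee_rot: [179.8, -0.1, 55.6]
force: [2.5, 0.2, 5.0]
gripper_width: 17.6
gripper_force: 40.0
```

```bash
python3 st.py|tail -1
```

```text
torque [-0.05325586 -0.41970109  0.27960543]
```

Request:
move_arm(motion=[[12,[0,0,-0.002],[0,0,-0.3]]])

```text
time_s: 16.18
ee_pos: [572.6, 52.7, 201.5]
ee_rot: [179.8, -0.1, 54.4]
force: [2.2, 0.6, 5.4]
gripper_width: 18.0
gripper_force: 40.0
```

```bash
python3 st.py|tail -4
```

```text
ee_pos [572.58506633  52.69658804 201.46979284]
ee_rot [ 1.79814743e+02 -1.31453310e-01  5.43939837e+01]
force [2.20303708 0.56677845 5.44534767]
torque [-0.12151511 -0.40974845  0.24154241]
```

Request:
move_arm(motion=[[12,[0,0,-0.001],[0,0,-0.3]],[12,[0,0,-0.001],[0,0,-0.3]]])

```text
time_s: 16.35
ee_pos: [572.6, 52.7, 201.4]
ee_rot: [179.8, -0.1, 52.0]
force: [2.9, 0.1, 5.3]
gripper_width: 17.6
gripper_force: 40.0
```

```bash
python3 st.py|tail -1
```

```text
torque [-0.13507426 -0.44008273  0.3169039 ]
```

Request:
move_arm(motion=[[12,[0,0,-0.001],[0,0,-0.3]]])

```text
time_s: 16.43
ee_pos: [572.7, 52.7, 201.4]
ee_rot: [179.8, -0.1, 50.8]
force: [3.4, -0.3, 4.6]
gripper_width: 18.1
gripper_force: 40.0
```

```bash
python3 st.py|tail -1
```

```text
torque [-0.04329903 -0.48220643  0.27975966]
```

Request:
move_arm(motion=[[12,[0,0,-0.001],[0,0,-0.3]]])

```text
time_s: 16.52
ee_pos: [572.7, 52.6, 201.3]
ee_rot: [179.8, -0.1, 49.6]
force: [2.8, 0.6, 5.0]
gripper_width: 17.6
gripper_force: 40.0
```

```bash
python3 st.py|tail -1; python3 - <<'E'
from h import *
t=[]
for i in range(5): grab_frame('side'); t.append(state()['torque'][2])
print(np.round(t,3))
E
```

```text
torque [-0.09811516 -0.49292453  0.30384616]
[0.21  0.184 0.175 0.205 0.181]
```

Request:
move_arm(motion=[[45,[0,0,0],[0,0,0]],[45,[0,0,0],[0,0,0]],[45,[0,0,0],[0,0,0]],[45,[0,0,0],[0,0,0]],[45,[0,0,0],[0,0,0]],[45,[0,0,0],[0,0,0]]])

```text
time_s: 17.27
ee_pos: [570.8, 52.6, 200.2]
ee_rot: [-180.0, 0.0, 49.6]
force: [-0.0, -0.3, -0.2]
gripper_width: 44.9
gripper_force: 0.0
```

Request:
move_arm(motion=[[45,[0,0,0.2],[0,0,0]],[45,[0,0,0.5],[0,0,0]],[45,[0,0,0.8],[0,0,0]],[45,[0,0,0.8],[0,0,0]],[45,[0,0,0.8],[0,0,0]],[45,[-0.9,-0.5,0.5],[0,0,0]],[45,[-0.9,-0.5,0.5],[0,0,0]],[45,[-0.9,-0.5,0.5],[0,0,0]],[45,[-0.9,-0.5,0.5],[0,0,0]],[45,[-0.9,-0.5,0],[0,0,0]],[45,[0,0,0],[0,0,0]],[45,[0,0,0],[0,0,0]],[45,[0,0,0],[0,0,0]]])

```text
time_s: 18.35
ee_pos: [459.1, -9.7, 328.3]
ee_rot: [180.0, -0.0, 49.6]
force: [0.5, -0.0, -0.1]
gripper_width: 44.6
gripper_force: 0.0
```

```bash
python3 - <<'E'
from h import *
im,c=snap('side','s4'); w,_=snap('wrist','w4')
o=np.zeros((420,800,3),np.uint8); o[:,:402]=cv2.resize(im[125:195,300:367],(402,420),interpolation=3); o[:249,402:]=cv2.resize(w,(398,249)); cv2.imwrite('pics/m6.png',o)
E
```

```text
(no output)
```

View pics/m6.png

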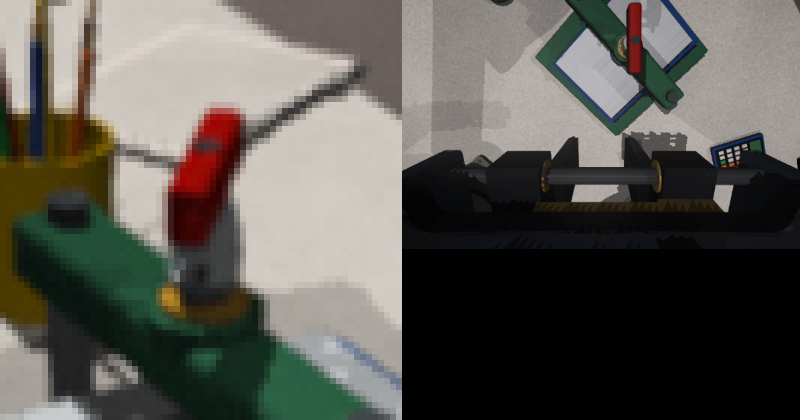

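The side view shows the handle upright and seated on the shoulder. In the wrist view the bar is still at the angle where I released it (about x=634, vertical), so it didn't unwind.

```bash
python3 -c "
from workcell import *
print(job_done())"
```

```text
the job is handed in; nothing more can be done
None
```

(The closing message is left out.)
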